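Close the leak-test fixture with its four-hole cover

ROBOT

A 6-joint arm with a two-finger parallel gripper is mounted at the origin on the work surface. World frame = base frame: x ahead of the robot, y to its left, z up, the work surface at z = 0. Lengths are in mm, angles in rad, forces in N, time in s.
With the tool pointing down it reaches from about 275 to 750 mm from the base axis. Payload 10.2 kg.
Tool frame: the origin (TCP) lies at the very end of the fingers, on their centre line; the grasp point (between the pads) lies 19 mm behind it (ctrl.grip_depth is the distance from the TCP to the grasp point, in mm); z points along the fingers, x is the direction in which the jaws open and shut, and the axes are right-handed (so a half turn about z gives the same grasp; the last joint's range is limited). The gripper opens to 85 mm and grips with 20 to 120 N. Pads are 22 mm wide; open, the fingers measure 114 mm over their backs; the gripper's body (76 mm by 85 mm) begins 54 mm behind the grasp point. The pads swing forward as they close: fully open they stand 13 mm farther back than shut.
Start: joints at [0.967, 0.313, 1.498, -0, 1.331, -0.223], TCP at [195.136, 487.394, 231.294] pointing down, gripper open.
Joint ranges: [-2.94, 2.94], [-0.97, 2.17], [0.19, 2.56], [-1.23, 4.37], [0.02, 3.11], [-2.88, 2.88]. Speed limits (rad/s): [2.39, 2.39, 3.01, 3.14, 3.14, 3.14].

INTERFACE

Orientations are given as a unit quaternion [w, x, y, z].
In Python, from rig import ctrl gives the robot as it stands.
- The arm moves only by the tool play_rows, never from a script. Its argument "motion" is a list of rows, each a list of 2 entries, a list of its own where there are three numbers: the shift along the tool's x, y, z in mm, then the turn, a rotation vector about the tool's x, y, z in degrees. A call has 1 to 20 rows; each row shifts and turns the commanded pose from where the row before left it, along the tool's axes as they then stand; what a row does not reach is not made up. A row lasts 1/12 s, in which the tool goes at most 41.7 mm and 7.16 degrees, less where a joint would pass 70% of its speed; a pose out of reach is approached as far as the arm can. A call with a gripper value outside its range is refused whole. "fingers" is the finger opening in mm, from 0 to 85.4, set as the call begins (left out, the last holds). The fingers move at their own pace and stop on an object; "squeeze" is the grip in N (left out, the last holds). Time passes only in rows, so rows that do not move let the fingers close. It gives the time, the measured TCP pose, the force and the opening at its end, in the units of the state.
- ctrl.sense(): the state, without advancing time (a new reading comes with each control period).
- ctrl.capture(name): name is "side" or "top" or "wrist"; returns the picture (480x640x3 uint8, red, green, blue); there is no depth.
- ctrl.get_calibration(name): a dict with "K" (3x3 intrinsics, pixels), "R" (3x3) and "t" (3): a world point X has camera coordinates R X + t; the wrist camera has in their place "tool_from_camera" (4x4, takes a point from camera to tool coordinates, whose origin is the TCP and whose axes are the tool frame's). Camera axes: x right, y down, z forward; pixel columns grow to the right and rows downward; lengths in mm; the calibration is good to about 2 mm. A picture is of the moment at which its call begins: read the wrist's pose just before it. get_calibration takes no time and is no camera call.
- ctrl.finish_job(): hands the job in, once; it reports no verdict.
Trained networks look in the newest picture that a camera, given by its name, has taken for a name from the list of things; names that differ only in an ending like _2 or _b are one class to them, and where a whole thing is asked for, a point or a joint stands for the part that bears it (a point fixed in the world has none). Each returns a list of dicts, best first, with "p" (0 to 1); they miss things now and then, are a little off and sometimes report something else, mostly with a low value. They report only what shows in the picture. A call takes as long as a camera call. They do not tell look-alikes from the thing itself.
- ctrl.spot_in(camera, name): "position" ([column, row] as shares, 0 to 1, of the picture: columns of its width, rows of its height, amid what is visible of it).
The state is a dict: "time_s": time; "joints": joint angles; "dq": joint speeds; "tau": joint torques, N m; "eef_pos": TCP position; "ee_rot": TCP orientation; "force": force on the tool from outside, world axes, zero at the start; "wrist_torque": the same for the moment, N m; "grip_width": opening from 0.0 (shut) to 1.0 (fully open).
Only numpy, scipy, OpenCV 4.12 (cv2) and the standard library are available. Lean on these libraries where they do the work, as an engineer would, in place of code of your own. Each camera call takes 0.05 s, during which the arm holds its last target. There are 200 camera calls.

TASK

Close the leak-test fixture for the next test: pick up the aluminium cover plate with four holes by its handle, turn it so that its holes match the fixture's four studs, and lower it gently over the studs until it lies flat on the fixture, then let go. Leave the similar cover with only two holes where it lies.

Things in the scene. Friction and masses are not known exactly. Their poses are not given: they have to be found in the camera images.
- cover_handle (a point): Cover to fit: loose aluminium plate 150 (its x) x 110 (y) x 10 mm, 0.4 kg, flat on the table, with four 28 mm holes at x +-52, y +-32 mm; fits either way round by half a turn. On its middle a dark steel bridge handle: level bar 70 mm long (along x), 14 wide, 14 high, on two end feet. This point: middle of the bar, over the plate's centre, 40 mm above the plate's underside; z up.
- fixture_seat (a point): Leak-test fixture: dark grey block 180 (x) x 140 (y) x 20 mm fixed to the table, an aluminium inset with a serpentine channel on top, two brass ports on its +x side, four upright 10 mm steel studs with pointed tips, 37 mm tall above the block's top, at x +-52, y +-32 mm. This point: centre of the block's top, 20 mm above the table; z up. The seated cover lies on this top, its handle point 40 mm above this point.
- other_cover_handle (a point): A bystander to leave alone: a cover with the same plate and handle as the one to fit, but with only two holes of 28 mm, on its long centre line. This point is the middle of its handle bar, 40 mm above its underside. Loose.
There are look-alikes about, which are no part of the job. Leave any pink or turquoise look-alike of the part that bears cover_handle alone.

How it is judged:
By the outcome, as a careful person would: the job done as asked, in the order asked, and still so for the second after the job is handed in, with the robot touching nothing.
It also fails if it takes over 35 s, if anything falls off the work surface, if the arm or the gripper's body presses on something with over 40 N, if the wrist force passes 120 N, or if a joint passes its speed limit or range.

## Working session

There is one attempt and no reset: what is moved stays moved. The work goes in short steps, Python scripts to look and compute and a tool call to move; the robot and the scene stay as the last step left them, time stands still between calls to the robot, and variables do not carry over. Pictures are saved under pics/ and viewed, about 8 in all and at most 12, crops included, and the job is handed in when it is done.

Besides the shell and the picture viewer there is one more tool, called after "Emit:" as name(argument=value, ...), one argument or row to a line, values as JSON. play_rows: Moves the arm, as the interface text tells. Its arguments: {"type":"object","properties":{"motion":{"type":"array"},"fingers":{"type":"number"},"squeeze":{"type":"number"}},"required":["motion"]}

```bash
mkdir -p pics; ls
python3 - <<'E'
from rig import ctrl
import cv2,numpy as np
print(ctrl.sense())
for n in("top","side"):
    im=ctrl.capture(n); cv2.imwrite(f"pics/{n}0.png",im[:,:,::-1])
    for k in("cover_handle","fixture_seat","other_cover_handle"):
        print(n,k,[(np.round(np.array(d["position"])*[640,480],0),round(d["p"],2)) for d in ctrl.spot_in(n,k)])
    c=ctrl.get_calibration(n); print(c)
print(ctrl.get_calibration("wrist"))
E
```

```text
pics
{'time_s': 0.0, 'joints': array([ 9.66601035e-01,  3.13503230e-01,  1.49842124e+00, -7.55894436e-05,
        1.33098576e+00, -2.23425994e-01]), 'dq': array([-3.92296257e-05,  8.63252021e-04,  8.43996844e-04,  9.49858129e-04,
       -4.92571374e-04, -2.16967243e-03]), 'tau': array([-5.14746043e-04, -4.12266505e+01, -2.59735876e+01, -2.23517363e-04,
        4.18326512e-03,  1.58725078e-05]), 'eef_pos': array([195.00439066, 487.17121146, 230.71379813]), 'ee_rot': array([ 2.73404448e-04,  8.28135698e-01,  5.60527279e-01, -6.00498220e-04]), 'force': array([-1.21808412, -0.7291681 ,  0.30484498]), 'wrist_torque': array([-0.009787  , -0.0547617 , -0.00292462]), 'grip_width': 0.9967939006331843}
top cover_handle [(array([415., 305.]), 0.83), (array([504., 291.]), 0.58)]
top fixture_seat [(array([200., 205.]), 0.68)]
top other_cover_handle [(array([306., 200.]), 0.64)]
{'K': array([[614.24068952,   0.        , 327.32850777],
       [  0.        , 614.24068952, 241.48694857],
       [  0.        ,   0.        ,   1.        ]]), 'R': array([[ 0.01136339, -0.99974865, -0.01932664],
       [
[... 550 characters left out ...]
06713,  0.01872607],
       [-0.35987176, -0.4340014 , -0.8259147 ],
       [ 0.55246038,  0.61422577, -0.56348402]]), 't': array([-420.85625452,  169.77431724, 1034.88523088])}
{'K': array([[363.44042556,   0.        , 323.50050474],
       [  0.        , 363.44042556, 238.03000455],
       [  0.        ,   0.        ,   1.        ]]), 'tool_from_camera': array([[ 9.99999510e-01,  5.45823316e-05, -9.88898168e-04,
         3.37615371e-02],
       [ 2.31889478e-04,  9.57822689e-01,  2.87359780e-01,
        -7.30426503e+01],
       [ 9.62873869e-04, -2.87359868e-01,  9.57822206e-01,
        -1.43531447e+02],
       [ 0.00000000e+00,  0.00000000e+00,  0.00000000e+00,
         1.00000000e+00]])}
```

View pics/top0.png

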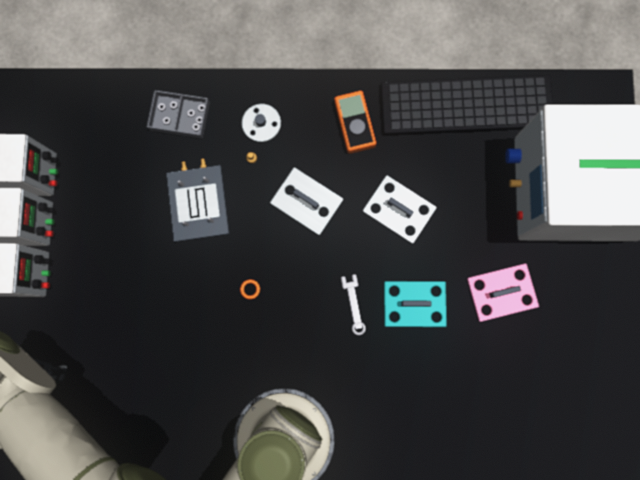

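View pics/side0.png

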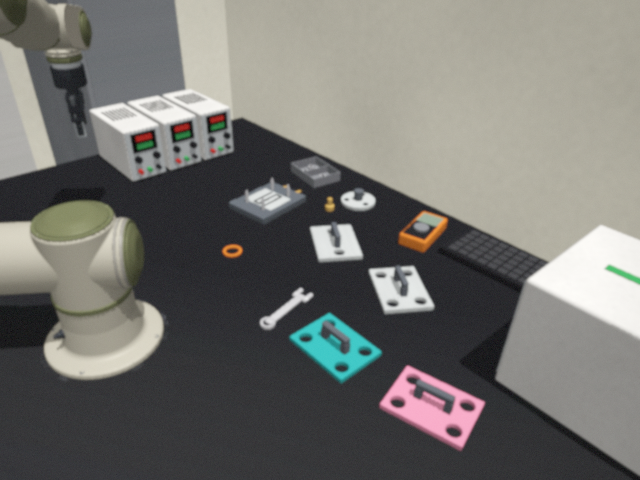

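Could be taken for the cover: white four-hole (400,209), white two-hole (306,200), turquoise (415,304), pink (504,291). By the description it is the white four-hole one. The fixture is at about (197,203), ports toward the top of the image.

```bash
cat > h.py <<'E'
from rig import ctrl
import cv2,numpy as np
from scipy.spatial.transform import Rotation as Ro
def cam(n,s=None):
    c=ctrl.get_calibration(n)
    if n!="wrist": return c["K"],c["R"],c["t"]
    T=np.eye(4);w,x,y,z=s["ee_rot"];T[:3,:3]=Ro.from_quat([x,y,z,w]).as_matrix();T[:3,3]=s["eef_pos"]
    M=np.linalg.inv(T@c["tool_from_camera"]);return c["K"],M[:3,:3],M[:3,3]
def back(c,uv,z):
    K,R,t=c;uv=np.atleast_2d(uv).astype(float)
    d=np.c_[uv,np.ones(len(uv))]@np.linalg.inv(K).T@R; o=-R.T@t
    return o+d*((z-o[2])/d[:,2])[:,None]
def proj(c,X):
    K,R,t=c;p=(np.atleast_2d(X)@R.T+t)@K.T;return p[:,:2]/p[:,2:]
def rectfit(P):
    (c,s,a)=cv2.minAreaRect(P[:,:2].astype(np.float32))
    if s[0]<s[1]: s=s[::-1];a+=90
    return np.round(c,1),np.round(s,1),round((a+90)%180-90,1)
E
python3 - <<'E'
from h import *
im=cv2.imread("pics/top0.png");c=cam("top")
g=im.min(2)>150
n,l,st,ce=cv2.connectedComponentsWithStats(g.astype(np.uint8))
for px in((375,205),(306,180)):
    k=l[px[1],px[0]];v,u=np.nonzero(l==k);print(k,len(u),rectfit(back(c,np.c_[u,v],10)))
print("fix",rectfit(back(c,[(167,172),(220,165),(228,233),(174,241)],20)))
cv2.imwrite("pics/crop.png",cv2.resize(im[150:260,150:450],None,fx=2.6,fy=2.6,interpolation=3))
E
```

```text
0 258551 (array([519.9, -66.7]), array([1712.4, 1240.4]), -90.0)
142 2150 (array([592.9, -49. ]), array([151.8, 112. ]), 57.3)
fix (array([583.1, 228.1]), array([180.6, 137.8]), 8.4)
```

View pics/crop.png

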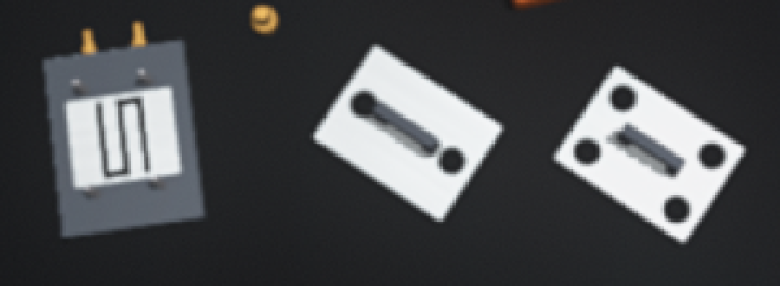

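Run:
```python
from h import *
im=cv2.imread("pics/top0.png");c=cam("top")
l=cv2.connectedComponents((im.min(2)>150).astype(np.uint8))[1]
k=l[211,370];v,u=np.nonzero(l==k);print(k,len(u),rectfit(back(c,np.c_[u,v],10)))
s=ctrl.sense();w,x,y,z=s["ee_rot"];print(Ro.from_quat([x,y,z,w]).as_matrix().round(3))
```

```text
144 2023 (array([ 573.3, -286.3]), array([151.9, 112.2]), 57.0)
[[ 0.372  0.928 -0.   ]
 [ 0.928 -0.372 -0.   ]
 [-0.    -0.    -1.   ]]
```

Emit:
play_rows(
  motion=[
    [[-26.5, 29.3, 0], [0, 0, 0]],
    [[-26.5, 29.3, 0], [0, 0, 0]],
    [[-26.5, 29.3, 0], [0, 0, 0]],
    [[-26.5, 29.3, 0], [0, 0, 0]],
    [[-26.5, 29.3, 0], [0, 0, 0]],
    [[-26.5, 29.3, 0], [0, 0, 0]],
    [[-26.5, 29.3, 0], [0, 0, 0]],
    [[-26.5, 29.3, 0], [0, 0, 0]],
    [[-26.5, 29.3, 0], [0, 0, 0]],
    [[-26.5, 29.3, 0], [0, 0, 0]],
    [[-26.5, 29.3, 0], [0, 0, 0]],
    [[-26.5, 29.3, 0], [0, 0, 0]],
    [[-26.5, 29.3, 0], [0, 0, 0]],
    [[-26.5, 29.3, 0], [0, 0, 0]],
    [[-26.5, 29.3, 0], [0, 0, 0]],
    [[-26.5, 29.3, 0], [0, 0, 0]],
    [[-26.5, 29.3, 0], [0, 0, 0]],
    [[-26.5, 29.3, 0], [0, 0, 0]],
    [[-26.5, 29.3, 0], [0, 0, 0]],
    [[-26.5, 29.3, 0], [0, 0, 0]],
  ],
  fingers=60,
  squeeze=60,
)

```text
time_s: 2.07
eef_pos: [542.6, -224.4, 231.2]
ee_rot: [-0.0, 0.828, 0.56, 0.0]
force: [0.2, 0.2, 0.3]
grip_width: 0.704
```

Emit:
play_rows(
  motion=[
    [[-23.5, 26.4, 0], [0, 0, 0]],
    [[-23.5, 26.4, 0], [0, 0, 0]],
    [[0, 0, 0], [0, 0, 6.75]],
    [[0, 0, 0], [0, 0, 6.75]],
    [[0, 0, 0], [0, 0, 6.75]],
    [[0, 0, 0], [0, 0, 6.75]],
    [[0, 0, 0], [0, 0, 6.75]],
    [[0, 0, 0], [0, 0, 6.75]],
    [[0, 0, 0], [0, 0, 6.75]],
    [[0, 0, 0], [0, 0, 6.75]],
    [[0, 0, 0], [0, 0, 6.75]],
    [[0, 0, 0], [0, 0, 6.75]],
    [[0, 0, 0], [0, 0, 6.75]],
    [[0, 0, 0], [0, 0, 6.75]],
    [[0, 0, 0], [0, 0, 6.75]],
    [[0, 0, 0], [0, 0, 6.75]],
    [[0, 0, 0], [0, 0, 6.75]],
    [[0, 0, 0], [0, 0, 0]],
  ],
)

```text
time_s: 3.57
eef_pos: [573.7, -285.7, 231.2]
ee_rot: [-0.0, 0.958, -0.287, -0.0]
force: [0.9, -0.0, -0.2]
grip_width: 0.704
```

```bash
cat > look.py <<'E'
from h import *
import sys
s=ctrl.sense();im=ctrl.capture("wrist")[:,:,::-1].copy();cv2.imwrite(f"pics/{sys.argv[1]}.png",im)
np.savez(f"pics/{sys.argv[1]}.npz",**s)
w,x,y,z=s["ee_rot"];R=Ro.from_quat([x,y,z,w]).as_matrix()
print("t",s["time_s"],"tcp",s["eef_pos"].round(1),"yaw",np.degrees(np.arctan2(R[1,0],R[0,0])).round(2),"z",R[:,2].round(3),"F",s["force"].round(1),"grip",s["grip_width"].round(3))
E
python3 look.py w1
python3 - <<'E'
from h import *
im=cv2.imread("pics/w1.png");s=np.load("pics/w1.npz");c=cam("wrist",s)
p=proj(c,[573.3,-286.3,10])[0];print(p)
n,l,st,ce=cv2.connectedComponentsWithStats((im.min(2)>140).astype(np.uint8))
for k in range(1,n):
    if st[k,4]>1500:
        v,u=np.nonzero(l==k);print(k,st[k],rectfit(back(c,np.c_[u,v],10)))
E
```

```text
[323.31416039 204.50130635]
1 [ 131    0  128   60 6125] (array([565. , -91.3]), array([110.7,  47. ]), -33.3)
2 [  266   125   116   149 12902] (array([ 573.7, -285.3]), array([152.5, 111.9]), 56.8)
3 [  24  177  103  112 2610] (array([ 332.1, -171.6]), array([150.2,  37.6]), 12.0)Traceback (most recent call last):
  File "look.py", line 6, in <module>
    print("t",s["time_s"],"tcp",s["eef_pos"].round(1),"yaw",np.degrees(np.arctan2(R[1,0],R[0,0])).round(2),"z",R[:,2].round(3),"F",s["force"].round(1),"grip",s["grip_width"].round(3))
                                                                                                                                                              ^^^^^^^^^^^^^^^^^^^^^
AttributeError: 'float' object has no attribute 'round'
```

View pics/w1.png

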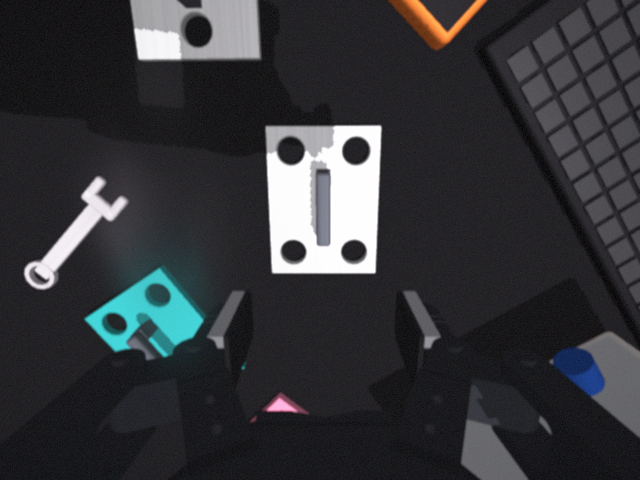

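The view shows the four-hole white cover at about (323,200), square to the jaws, and 1 mm from the top-view estimate.

Emit:
play_rows(
  motion=[
    [[0, 0, 30], [0, 0, 0]],
    [[0, 0, 40], [0, 0, 0]],
    [[0, 0, 40], [0, 0, 0]],
    [[0, 0, 40], [0, 0, 0]],
    [[0, 0, 25], [0, 0, 0]],
    [[0, 0, 15], [0, 0, 0]],
    [[0, 0, 12], [0, 0, 0]],
    [[0, 0, 9], [0, 0, 0]],
    [[0, 0, 0], [0, 0, 0]],
  ],
)

```text
time_s: 4.37
eef_pos: [573.3, -285.4, 18.9]
ee_rot: [-0.0, 0.959, -0.284, -0.001]
force: [-0.0, -0.6, 0.1]
grip_width: 0.703
```

Emit:
play_rows(
  motion=[
    [[0, 0, 0], [0, 0, 0]],
    [[0, 0, 0], [0, 0, 0]],
    [[0, 0, 0], [0, 0, 0]],
    [[0, 0, 0], [0, 0, 0]],
    [[0, 0, 0], [0, 0, 0]],
    [[0, 0, 0], [0, 0, 0]],
    [[0, 0, 0], [0, 0, 0]],
    [[0, 0, 0], [0, 0, 0]],
  ],
  fingers=0,
  squeeze=70,
)

```text
time_s: 5.03
eef_pos: [574.1, -285.9, 21.5]
ee_rot: [0.0, 0.959, -0.284, 0.001]
force: [-2.3, 1.6, 5.4]
grip_width: 0.148
```

Emit:
play_rows(
  motion=[
    [[0, 0, -5], [0, 0, 0]],
    [[0, 0, -10], [0, 0, 0]],
    [[0, 0, -20], [0, 0, 0]],
    [[0, 0, -30], [0, 0, 0]],
    [[0, 0, -30], [0, 0, 0]],
    [[0, 0, -30], [0, 0, 0]],
    [[0, 0, -30], [0, 0, 0]],
    [[0, 0, -20], [0, 0, 0]],
    [[0, 0, -10], [0, 0, 0]],
    [[0, 0, 0], [0, 0, 0]],
  ],
)

```text
time_s: 5.87
eef_pos: [574.2, -286.0, 207.7]
ee_rot: [0.001, 0.959, -0.285, 0.002]
force: [-0.0, -0.6, -4.3]
grip_width: 0.152
```

Emit:
play_rows(
  motion=[
    [[-7, -11.5, 0], [0, 0, 0]],
    [[-13, -21.3, 0], [0, 0, 0]],
    [[-19, -31.1, 0], [0, 0, 0]],
    [[-19, -31.1, 0], [0, 0, 0]],
    [[-19, -31.1, 0], [0, 0, 0]],
    [[-19, -31.1, 0], [0, 0, 0]],
    [[-19, -31.1, 0], [0, 0, 0]],
    [[-19, -31.1, 0], [0, 0, 0]],
    [[-15, -24.6, 0], [0, 0, 0]],
    [[-13, -21.3, 0], [0, 0, 0]],
    [[-7, -11.5, 0], [0, 0, 0]],
    [[0, 0, 0], [0, 0, 3]],
    [[0, 0, 0], [0, 0, 6]],
    [[0, 0, 0], [0, 0, 6.6]],
    [[0, 0, 0], [0, 0, 7]],
    [[0, 0, 0], [0, 0, 7]],
    [[0, 0, 0], [0, 0, 7]],
    [[0, 0, 0], [0, 0, 6]],
    [[0, 0, 0], [0, 0, 4]],
    [[0, 0, 0], [0, 0, 2]],
  ],
)

```text
time_s: 7.53
eef_pos: [582.4, 38.5, 203.7]
ee_rot: [0.001, 0.755, -0.655, -0.001]
force: [-0.1, -0.6, -4.9]
grip_width: 0.15
```

```bash
sed -i 's/s\["grip_width"\].round(3)/round(s["grip_width"],3)/' look.py; python3 look.py w2
```

```text
t 7.5333 tcp [582.4  38.5 203.7] yaw -81.9 z [-0.003  0.    -1.   ] F [-0.1 -0.6 -4.9] grip 0.15
```

View pics/w2.png

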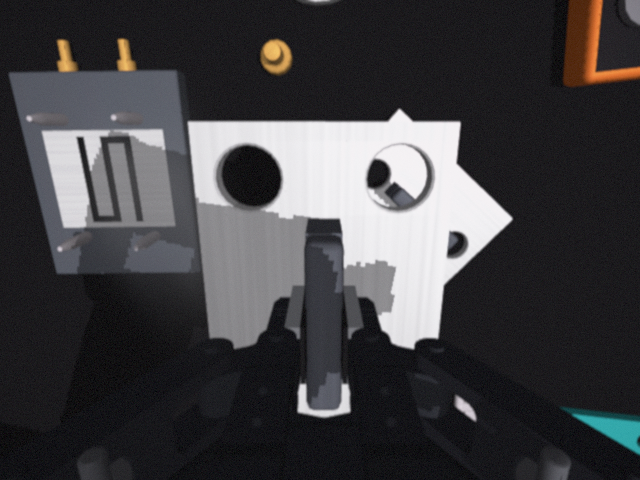

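Run:
```python
from h import *
s=np.load("pics/w2.npz");c=cam("wrist",s)
print("block",rectfit(back(c,[(12,73),(180,71),(199,271),(57,273)],20)))
print("corners",back(c,[(12,73),(180,71),(199,271),(57,273)],20).round(0)[:,:2])
b=back(c,[(65,119),(140,118),(85,238),(157,236)],20)[:,:2];print("studs",b.round(1),b.mean(0),rectfit(b))
im=cv2.imread("pics/w2.png")
h=back(c,[(250,177),(399,177)],s["eef_pos"][2]-11.5)[:,:2];d=h[1]-h[0];print("holes",h.round(1),np.linalg.norm(d),"plate x yaw",np.degrees(np.arctan2(d[1],d[0]))+90)
a=np.radians(8.1);print("centre",h.mean(0)-52*np.array([np.cos(a),np.sin(a)]))
# fixture prediction
for z in(20,57):
  for A in (7.5,):
    a=np.radians(A);R=np.array([[np.cos(a),-np.sin(a)],[np.sin(a),np.cos(a)]])
    P=np.array([583,228.5])+np.array([[52,32],[52,-32],[-52,32],[-52,-32]])@R.T
    print(z,proj(c,np.c_[P,np.full(4,z)]).round(0).tolist())
```

```text
block (array([584.6, 228.6]), array([179.7, 138.9]), 7.9)
corners [[662. 310.]
 [683. 172.]
 [507. 149.]
 [486. 285.]]
studs [[631.4 268.4]
 [641.3 205. ]
 [525.8 256.5]
 [537.3 189.6]] [583.93780575 229.89412759] (array([583.5, 230.8]), array([106.7,  67.9]), 8.4)
holes [[631.1  76.7]
 [639.9  14.2]] 63.105300240095886 plate x yaw 8.081202747629462
centre [584.02736574  38.14278374]
20 [[67.0, 121.0], [142.0, 121.0], [88.0, 237.0], [157.0, 238.0]]
57 [[34.0, 120.0], [118.0, 120.0], [61.0, 250.0], [137.0, 250.0]]
```

Emit:
play_rows(
  motion=[
    [[-12, -1.7, 0], [0, 0, 0]],
    [[-22, -3.2, 0], [0, 0, 0]],
    [[-32, -4.6, 0], [0, 0, 0]],
    [[-35, -5, 0], [0, 0, 0]],
    [[-35, -5, 0], [0, 0, 0]],
    [[-27, -3.9, 0], [0, 0, 0]],
    [[-17, -2.4, 0], [0, 0, 0]],
    [[-8.7, -1.3, 0], [0, 0, 0]],
    [[0, 0, 12], [0, 0, 0]],
    [[0, 0, 20], [0, 0, 0]],
    [[0, 0, 24], [0, 0, 0]],
    [[0, 0, 24], [0, 0, 0]],
    [[0, 0, 16], [0, 0, 0]],
    [[0, 0, 8], [0, 0, 0]],
    [[0, 0, 0], [0, 0, 0]],
    [[0, 0, 0], [0, 0, 0]],
  ],
)

```text
time_s: 8.92
eef_pos: [582.9, 229.0, 101.7]
ee_rot: [-0.0, 0.757, -0.654, 0.0]
force: [-0.2, 0.6, -3.8]
grip_width: 0.151
```

```bash
python3 look.py w3
python3 - <<'E'
from h import *
im=cv2.imread("pics/w3.png")
t=ctrl.capture("side")[110:290,180:400,::-1]
cv2.imwrite("pics/w3b.png",np.hstack([cv2.resize(im,(440,330)),cv2.resize(t,(360,330),interpolation=3)]))
E
```

```text
t 8.9167 tcp [582.9 229.  101.7] yaw -81.67 z [ 0.  0. -1.] F [-0.2  0.6 -3.8] grip 0.151
```

View pics/w3b.png

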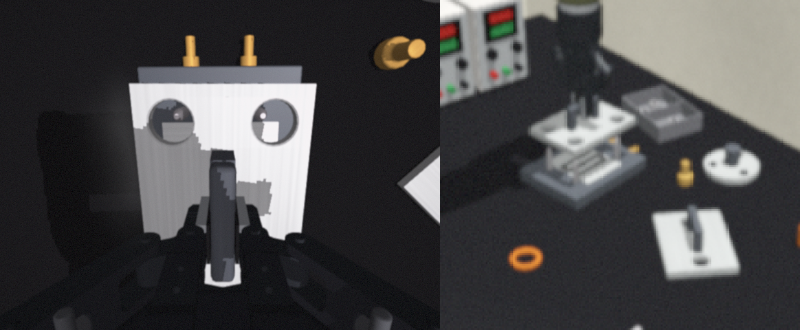

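Both visible studs sit in their holes, and the parallax matches a centred fit. Lowering gently.

Emit:
play_rows(
  motion=[
    [[0, 0, 4], [0, 0, 0]],
    [[0, 0, 8], [0, 0, 0]],
    [[0, 0, 8], [0, 0, 0]],
    [[0, 0, 8], [0, 0, 0]],
    [[0, 0, 8], [0, 0, 0]],
    [[0, 0, 8], [0, 0, 0]],
    [[0, 0, 6], [0, 0, 0]],
    [[0, 0, 3], [0, 0, 0]],
    [[0, 0, 2], [0, 0, 0]],
    [[0, 0, 1], [0, 0, 0]],
    [[0, 0, 1], [0, 0, 0]],
    [[0, 0, 0], [0, 0, 0]],
    [[0, 0, 0], [0, 0, 0]],
  ],
)

```text
time_s: 10.1
eef_pos: [582.7, 229.1, 44.6]
ee_rot: [-0.0, 0.757, -0.654, 0.0]
force: [0.3, 0.3, -4.0]
grip_width: 0.152
```

Emit:
play_rows(
  motion=[
    [[0, 0, 1], [0, 0, 0]],
    [[0, 0, 1], [0, 0, 0]],
    [[0, 0, 0.5], [0, 0, 0]],
    [[0, 0, 0.5], [0, 0, 0]],
    [[0, 0, 0], [0, 0, 0]],
    [[0, 0, 0], [0, 0, 0]],
  ],
)

```text
time_s: 10.6
eef_pos: [582.6, 229.1, 41.5]
ee_rot: [-0.0, 0.757, -0.654, 0.0]
force: [-1.7, 0.3, -1.5]
grip_width: 0.149
```

Emit:
play_rows(
  motion=[
    [[0, 0, 0.4], [0, 0, 0]],
    [[0, 0, 0.4], [0, 0, 0]],
    [[0, 0, 0], [0, 0, 0]],
    [[0, 0, 0], [0, 0, 0]],
  ],
)

```text
time_s: 10.93
eef_pos: [582.6, 229.1, 41.5]
ee_rot: [-0.0, 0.757, -0.654, 0.0]
force: [-6.6, -1.1, 5.9]
grip_width: 0.147
```

Emit:
play_rows(
  motion=[
    [[0, 0, 0], [0, 0, 0]],
    [[0, 0, 0], [0, 0, 0]],
    [[0, 0, 0], [0, 0, 0]],
    [[0, 0, 0], [0, 0, 0]],
    [[0, 0, 0], [0, 0, 0]],
    [[0, 0, 0], [0, 0, 0]],
    [[0, 0, 0], [0, 0, 0]],
  ],
  fingers=50,
)

```text
time_s: 11.52
eef_pos: [582.6, 229.1, 40.5]
ee_rot: [-0.0, 0.757, -0.654, 0.0]
force: [-0.1, 0.3, -0.6]
grip_width: 0.587
```

Emit:
play_rows(
  motion=[
    [[0, 0, -5], [0, 0, 0]],
    [[0, 0, -10], [0, 0, 0]],
    [[0, 0, -20], [0, 0, 0]],
    [[0, 0, -30], [0, 0, 0]],
    [[0, 0, -30], [0, 0, 0]],
    [[0, 0, -30], [0, 0, 0]],
    [[0, 0, -20], [0, 0, 0]],
    [[0, 0, -10], [0, 0, 0]],
    [[0, 0, 0], [0, 0, 0]],
    [[0, 0, 0], [0, 0, 0]],
  ],
)

```text
time_s: 12.35
eef_pos: [582.4, 229.1, 195.0]
ee_rot: [0.0, 0.757, -0.654, -0.0]
force: [0.2, 0.1, -1.3]
grip_width: 0.585
```

```bash
python3 look.py w4
python3 - <<'E'
from h import *
im=cv2.imread("pics/w4.png");s=np.load("pics/w4.npz");c=cam("wrist",s)
n,l,st,_=cv2.connectedComponentsWithStats((im.min(2)>140).astype(np.uint8))
for k in range(1,n):
    if st[k,4]>3000:
        v,u=np.nonzero(l==k);print(st[k],rectfit(back(c,np.c_[u,v],30)))
t=ctrl.capture("side")[110:290,180:400,::-1]
cv2.imwrite("pics/w4b.png",np.hstack([cv2.resize(im,(440,330)),cv2.resize(t,(360,330),interpolation=3)]))
E
```

```text
t 12.35 tcp [582.4 229.1 195. ] yaw -81.67 z [-0.001 -0.    -1.   ] F [ 0.2  0.1 -1.3] grip 0.585
[  255   122   141   174 17900] (array([584.5, 228. ]), array([153.3, 113.8]), 8.3)
[  519   143   121   184 10270] (array([597. , -30.8]), array([142.4, 104.5]), 57.1)
```

View pics/w4b.png

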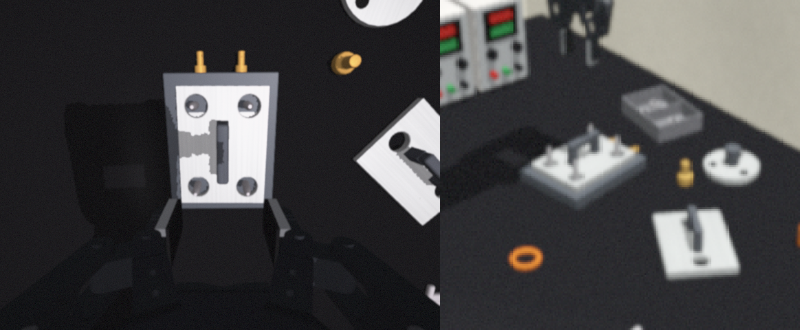

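The cover lies flat with all four studs through its holes, and the gripper is clear.

```bash
python3 -c "
from rig import ctrl
print(ctrl.finish_job())"
```

```text
the job is handed in; nothing more can be done
None
```

The four-hole aluminium cover is seated on the leak-test fixture and released, and the job was handed in at about 12.5 s of the 35 s allowed. I picked the cover up by its handle, turned it about 49° to match the studs, and lowered it until light contact of about 6 N at the wrist.

- **Fit:** The last wrist picture puts the cover's centre at (584.5, 228.0) and its angle at 8.3°. I had measured the fixture at about (584, 229) and 8°.
- **Seating:** The wrist and side pictures show all four studs through the holes and the plate lying flat. The gripper is clear, about 150 mm above.
- **Other parts:** The gripper never went near the two-hole, turquoise or pink covers. The last pictures show the two-hole cover still in its place; the other two were out of view.

No check failed or disagreed.

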